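# Load three loose circuit boards into their colour-coded nests

## Robot

A 7-joint arm with a two-finger parallel gripper is mounted at the origin on a cart in front of the work surface, level with it; the furniture and walls round the work are solid. World frame = base frame: x ahead of the robot, y to its left, z up, the work surface at z = 0. Lengths are in mm, angles in rad, forces in N, time in s.
With the tool pointing down it reaches from about 425 to 800 mm from the base axis. Payload 8.3 kg.
Tool frame: the origin (TCP) lies between the finger pads; the fingertips stand 22 mm ahead of it and the grasp point (between the pads) lies 3 mm ahead of it; z points along the fingers, y is the line along which they close (so a half turn about z gives the same grasp; the last joint's range is limited). The gripper opens to 85 mm and grips with 20 to 120 N. Pads are 22 mm wide; open, the fingers measure 114 mm over their backs; the gripper's body (76 mm by 85 mm) begins 54 mm behind the grasp point. The pads swing forward as they close: fully open they stand 13 mm farther back than shut.
Start: joints at [1.267, 0.383, 0.016, 1.37, -0.006, 1.388, -0.046], TCP at [149.088, -606.941, 253.279] pointing down, gripper open.
Joint ranges: [-2.95, 2.95], [-0.25, 2.06], [-1.52, 1.56], [0.18, 2.33], [-1.44, 4.58], [0.02, 2.06], [-3.01, 3.01]. Speed limits (rad/s): [2.39, 2.39, 3.01, 3.01, 3.14, 3.14, 3.14].

## Interface

Orientations are given as a unit quaternion [x, y, z, w].
In Python, from workcell import * gives the robot as it stands. The module is installed in compiled form; this text tells all that it offers.
- The arm moves only by the tool drive_tool, never from a script. Its arguments are lists of equal length, an entry for each row: "slide": the shift along the world's x, y, z scaled (see below), a list of three; "roll": the turn about the world's z scaled (see below); "jaw": the closure, from -1 (fully open) to 1 (shut). In form: {"slide": [[tx, ty, tz], ...], "roll": [roll, ...], "jaw": [jaw, ...]}. A call has 1 to 12 rows; each row shifts and turns the commanded pose from where the row before left it; what a row does not reach is not made up. The controller multiplies each number of a shift by 0.03 m and each number of a turn by 0.08 rad. A row lasts 1/12 s, in which the tool goes at most 41.7 mm and 7.16 degrees, less where a joint would pass 70% of its speed; a pose out of reach is approached as far as the arm can. A call with a number of a shift or a turn outside -1 to 1 is refused whole. A call with a gripper value outside its range is refused whole. The fingers move at their own pace and stop on an object; "squeeze" is the grip in N (left out, the last holds). Time passes only in rows, so rows that do not move let the fingers close. It gives the time, the measured TCP pose, the force, the opening and the grip force at its end, in the units of the state.
- sense(): the state, without advancing time (a new reading comes with each control period).
- grab_frame(name): name is "scene" or "top"; returns the picture (480x640x3 uint8, red, green, blue); there is no depth.
- camera_params(name): a dict with "vfov" (degrees; the focal length in pixels is half the picture's height over the tangent of half this angle, whatever the lens; pixels are square), "cx", "cy" (the principal point, pixels), "position" and "attitude" of the camera in the world. Camera axes: x right, y up, looking along -z (the intrinsics and any distortion apply to the point x, -y, -z); pixel columns grow to the right and rows downward; lengths in mm; the calibration is good to about 2 mm. A picture is of the moment at which its call begins. camera_params takes no time and is no camera call.
- sign_off(): hands the job in; it is judged then, once.
Trained networks look in the newest picture that a camera, given by its name, has taken for a name from the list of things; names that differ only in an ending like _2 or _b are one class to them, and where a whole thing is asked for, a point or a joint stands for the part that bears it (a point fixed in the world has none). Each returns a list of dicts, best first, with "conf" (0 to 1); they miss things now and then, are a little off and sometimes report something else, mostly with a low value. They report only what shows in the picture. A call takes as long as a camera call. They do not tell look-alikes from the thing itself.
- recognise(camera, thing): "position" ([x, y, z] in mm, in world coordinates, good to about 4 mm: the middle of the surface that is visible of it).
- trace(camera, thing): "pixels" (480x640 bool, what is visible of it).
- mark_of(camera, thing): "position" ([x, y, z] in mm, in world coordinates, good to about 4 mm: a listed point, or the origin of a listed thing).
The state is a dict: "t": time; "joint_pos": joint angles; "dq": joint speeds; "tau": joint torques, N m; "eef_pos": TCP position; "tcp_rot": TCP orientation; "wrist_force": force on the tool from outside, world axes, zero at the start; "ft_torque": the same for the moment, N m; "finger_gap": opening from 0.0 (shut) to 1.0 (fully open); "gripper_force": force on a finger pad.
Only numpy, scipy, OpenCV 4.12 (cv2) and the standard library are available. Lean on these libraries where they do the work, as an engineer would, in place of code of your own. Each camera call takes 0.05 s, during which the arm holds its last target. There are 200 camera calls.

## Task

Get the three loose circuit boards ready for rework, each in the nest that fits it: the small relay module with the big blue relay goes into the blue nest, the squarish board into the red nest and the long narrow board into the yellow nest. Set each one down without dropping it, flat on the nest's pad between the four corner stops and lengthwise with the nest, either way round, and let go. Leave the heat sink and the terminal block where they lie, and the pile of scrap boards at the back too.

Things in the scene. Friction and masses are not known exactly. Their poses are not given: they have to be found in the camera images.
- relay_module: Relay module: the smallest green circuit board, 45 mm (x) by 70 mm (y), 22 mm high, with one big blue relay block; 44 mm wide to the fingers, about 0.11 kg. Origin: centre of its underside, z up, y along its long side. To the touch a solid block 12 mm high: grip across x at mid length, low. Starts flat on the bench, long side within 0.5 rad of world y.
- board_work: Squarish green circuit board, 60 mm (x) by 85 mm (y), 14 mm high, with small parts and connector strips and no big block; 58 mm wide to the fingers, about 0.06 kg. Origin: centre of its underside, z up, y along its long side. To the touch a solid block 12 mm high: grip across x at mid length, low. Starts flat on the bench, long side within 0.5 rad of world y.
- board_small: Long narrow green circuit board, 50 mm (x) by 100 mm (y), 15 mm high, with a long white connector strip; 48 mm wide to the fingers, about 0.05 kg. Origin: centre of its underside, z up, y along its long side. To the touch a solid block 12 mm high: grip across x at mid length, low. Starts flat on the bench, long side within 0.5 rad of world y.
- nest_blue: Blue plastic nest for the relay module, fixed to the bench. Origin: centre of its underside, z up. Black pad on which the board lies 6 mm above that; four L-shaped corner stops (legs 16 mm, 5 mm thick) rise to 13 mm. Pocket between them 61 mm (x) by 86 mm (y, its long way): 8 mm clear round the board. The middles of its sides are open for the fingers.
- nest_red: Red plastic nest for the squarish board, fixed to the bench. Origin: centre of its underside, z up. Black pad on which the board lies 6 mm above that; four L-shaped corner stops (legs 16 mm, 5 mm thick) rise to 13 mm. Pocket between them 76 mm (x) by 101 mm (y, its long way): 8 mm clear round the board. The middles of its sides are open for the fingers.
- nest_yellow: Yellow plastic nest for the long narrow board, fixed to the bench. Origin: centre of its underside, z up. Black pad on which the board lies 6 mm above that; four L-shaped corner stops (legs 16 mm, 5 mm thick) rise to 13 mm. Pocket between them 66 mm (x) by 116 mm (y, its long way): 8 mm clear round the board. The middles of its sides are open for the fingers.
- heat_sink: Finned bare aluminium heat sink, 45 x 60 x 28 mm, loose, lying among the boards; origin at the centre of its underside. Not a board: leave it alone.
- terminal_block: Grey terminal block strip with a row of holes, 20 mm (x) by 82 mm (y), 15 mm high, loose, lying among the boards; origin at the centre of its underside. Not a board: leave it alone.
Mind the look-alikes: they are no part of the job. Leave any brown or pink look-alike of the relay_module alone.

How it is judged (in metres and radians):
At the end, for the whole second after the job is handed in: Each board rests in its own nest (relay module blue, squarish red, long narrow yellow): centre within 11 mm of the nest's along each nest axis, underside 3 to 10 mm above the nest's, tilt under 0.08 rad, long side within 0.28 rad of the nest's either way round, at rest (under 0.02 m/s) (x of relay_module in the frame of nest_blue between -0.011 and 0.011 m and y of relay_module in the frame of nest_blue between -0.011 and 0.011 m and z of relay_module in the frame of nest_blue between 0.003 and 0.01 m and angle between each of relay_module, board_work, board_small's own z axis and vertical below 0.08 rad and angle between the y axis of relay_module and the y axis of nest_blue, either way round below 0.28 rad and linear speed of each of relay_module, board_work, board_small below 0.02 m/s and x of board_work in the frame of nest_red between -0.011 and 0.011 m and y of board_work in the frame of nest_red between -0.011 and 0.011 m and z of board_work in the frame of nest_red between 0.003 and 0.01 m and angle between the y axis of board_work and the y axis of nest_red, either way round below 0.28 rad and x of board_small in the frame of nest_yellow between -0.011 and 0.011 m and y of board_small in the frame of nest_yellow between -0.011 and 0.011 m and z of board_small in the frame of nest_yellow between 0.003 and 0.01 m and angle between the y axis of board_small and the y axis of nest_yellow, either way round below 0.28 rad); the robot touches nothing.
It fails at once if the relay module is dropped or thrown: in the air more than 40 mm above the bench with no finger on it (height (world z) of relay_module above 0.04 m and contact force between the fingers and relay_module below 0.01 N).
It fails at once if the squarish board is dropped or thrown: in the air more than 40 mm above the bench with no finger on it (height (world z) of board_work above 0.04 m and contact force between the fingers and board_work below 0.01 N).
It fails at once if the long narrow board is dropped or thrown: in the air more than 40 mm above the bench with no finger on it (height (world z) of board_small above 0.04 m and contact force between the fingers and board_small below 0.01 N).
It fails at once if the heat sink is moved more than 25 mm (distance of heat_sink from where it was at the start of the episode above 0.025 m).
It fails at once if the terminal block is moved more than 25 mm (distance of terminal_block from where it was at the start of the episode above 0.025 m).
It also fails if it takes over 80 s, if anything falls off the work surface, if the arm or the gripper's body presses on something with over 40 N, if the wrist force passes 120 N, or if a joint passes its speed limit or range.

## Working session

There is one attempt and no reset: what is moved stays moved. The work goes in short steps, Python scripts to look and compute and a tool call to move; the robot and the scene stay as the last step left them, time stands still between calls to the robot, and variables do not carry over. Pictures are saved under pics/ and viewed, at most 14 in all, crops included, and the job is handed in when it is done.

Besides the shell and the picture viewer there is one more tool, called after ">>>" in YAML: its name, and indented under it one key for each argument. drive_tool: Moves the arm, as the interface text tells. Shifts and turns lie within -1 to 1; 1 stands for 0.03 m of shift or 0.08 rad of turn. Its arguments: {"type":"object","properties":{"slide":{"type":"array","items":{"type":"array","items":{"type":"number","minimum":-1,"maximum":1}}},"roll":{"type":"array","items":{"type":"number","minimum":-1,"maximum":1}},"jaw":{"type":"array","items":{"type":"number"}},"squeeze":{"type":"number"}},"required":["slide","roll","jaw"]}

```bash
mkdir -p pics; python3 - <<'E'
from workcell import *
import cv2
s=sense(); print(s['t'],s['eef_pos'],s['tcp_rot'],s['finger_gap'])
for c in ("top","scene"):
    im=grab_frame(c); cv2.imwrite(f"pics/{c}0.png",im[:,:,::-1]); print(c,camera_params(c))
for t in ("relay_module","board_work","board_small","nest_blue","nest_red","nest_yellow","heat_sink","terminal_block"):
    for d in mark_of("top",t): print(t,[round(float(v)) for v in d["position"]],round(d["conf"],2))
E
```

```text
0.0 [ 148.97523819 -606.49852816  252.25968936] [ 9.92756765e-01  1.20137461e-01 -1.39139825e-04 -9.87964803e-04] 1.0022952884262224
top {'vfov': 42.2205362126585, 'cx': 320.45606490112425, 'cy': 240.73684138302605, 'position': array([ 251.76875672, -117.19060749, 1609.77978649]), 'attitude': array([-0.05791988,  0.06375185,  0.70703219, -0.70191629])}
scene {'vfov': 45.64382861020163, 'cx': 321.55980082242286, 'cy': 239.81976539703558, 'position': array([-443.52504554,  749.34752176,  596.08402981]), 'attitude': array([-0.22746979,  0.50143262,  0.76260223, -0.33950061])}
relay_module [462, -233, -1] 0.95
relay_module [701, -488, -1] 0.89
relay_module [363, 225, -1] 0.82
relay_module [548, 121, -2] 0.65
relay_module [702, -17, -1] 0.59
board_work [449, -393, 2] 0.63
board_small [446, -90, -2] 0.59
nest_blue [496, 252, -4] 0.74
nest_red [624, -318, 0] 0.6
nest_yellow [615, -148, -1] 0.64
heat_sink [445, 51, 0] 0.66
terminal_block [618, 13, -3] 0.84
terminal_block [453, -395, 0] 0.27
```

View pics/top0.png

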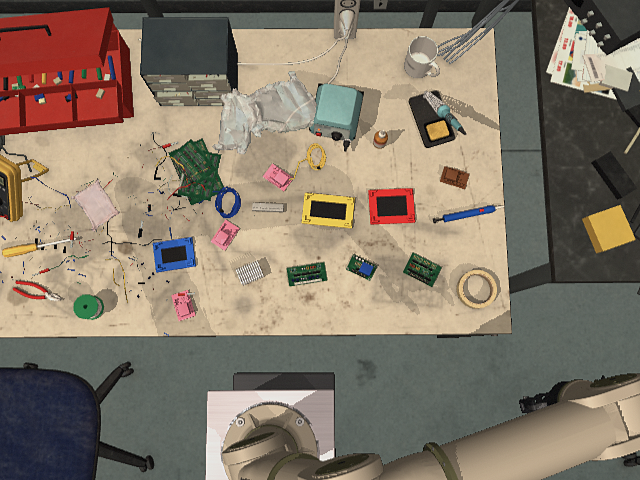

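View pics/scene0.png

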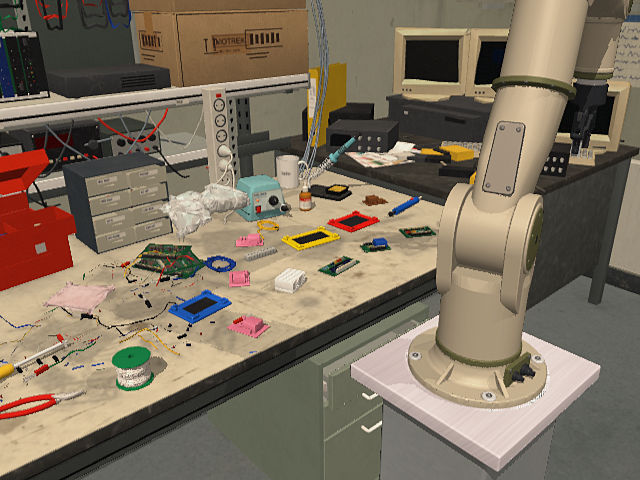

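```bash
cat > h.py <<'E'
from workcell import *
import numpy as np, cv2
from scipy.spatial.transform import Rotation as R
def ray(c,px,z):
    p=camera_params(c); f=240/np.tan(np.radians(p['vfov'])/2)
    px=np.atleast_2d(px).astype(float)
    d=np.c_[(px[:,0]-p['cx'])/f,-(px[:,1]-p['cy'])/f,-np.ones(len(px))]
    d=R.from_quat(p['attitude']).apply(d)
    return (p['position']+d*((z-p['position'][2])/d[:,2])[:,None])[:,:2]
def rect(c,mask,z):
    m=mask.astype(np.uint8); n,l,st,_=cv2.connectedComponentsWithStats(m)
    m=(l==1+np.argmax(st[1:,4])).astype(np.uint8)
    ct=max(cv2.findContours(m,0,cv2.CHAIN_APPROX_NONE)[0],key=len)[:,0]
    w=ray(c,ct,z).astype(np.float32)
    (cx,cy),_,_=r=cv2.minAreaRect(w); b=cv2.boxPoints(r)
    e=[b[1]-b[0],b[2]-b[1]]; e.sort(key=np.linalg.norm); v=e[1]*np.sign(e[1][1])
    yaw=np.arctan2(-v[0],v[1])   # long side vs world y
    return np.round([cx,cy,np.linalg.norm(e[0]),np.linalg.norm(e[1])]),round(float(yaw),3),ct.mean(0).round(),m.sum()
E
python3 - <<'E'
from h import *
im=grab_frame("top")
for t,z in (("relay_module",10),("board_work",10),("board_small",10),("nest_blue",10),("nest_red",10),("nest_yellow",10),("heat_sink",20),("terminal_block",15)):
    for d in trace("top",t)[:5]: print(t,round(d["conf"],2),*rect("top",d["pixels"],z))
c=[cv2.resize(im[y-30:y+30,x-40:x+40],(400,300),interpolation=cv2.INTER_CUBIC) for x,y in((362,266),(307,273),(422,268),(454,176))]
cv2.imwrite("pics/crop.png",np.vstack([np.hstack(c[:2]),np.hstack(c[2:])])[:,:,::-1])
E
```

```text
relay_module 0.97 [365. 222.  47.  70.] -1.225 [183. 305.] 466
relay_module 0.88 [ 460. -237.   47.   73.] -0.475 [361. 267.] 493
relay_module 0.83 [549. 119.  41.  67.] 0.971 [224. 234.] 386
relay_module 0.81 [704. -20.  46.  69.] -0.624 [278. 177.] 431
relay_module 0.68 [ 701. -489.   47.   70.] -0.321 [454. 177.] 425
board_work 0.73 [ 454. -393.   59.   83.] -0.487 [422. 269.] 725
board_work 0.58 [ 622. -318.   96.  121.] 0.026 [391. 206.] 1582
board_small 0.78 [444. -94.  50. 100.] 0.146 [306. 274.] 718
nest_blue 0.89 [498. 249.  79. 105.] 0.15 [174. 254.] 1211
nest_red 0.89 [ 623. -319.   94.  119.] 0.037 [391. 206.] 1542
nest_yellow 0.64 [ 613. -152.   84.  133.] -0.108 [328. 210.] 1566
heat_sink 0.62 [445.  52.  48.  63.] 0.464 [250. 273.] 438
terminal_block 0.61 [620.   8.  22.  84.] -0.006 [267. 207.] 263
```

View pics/crop.png

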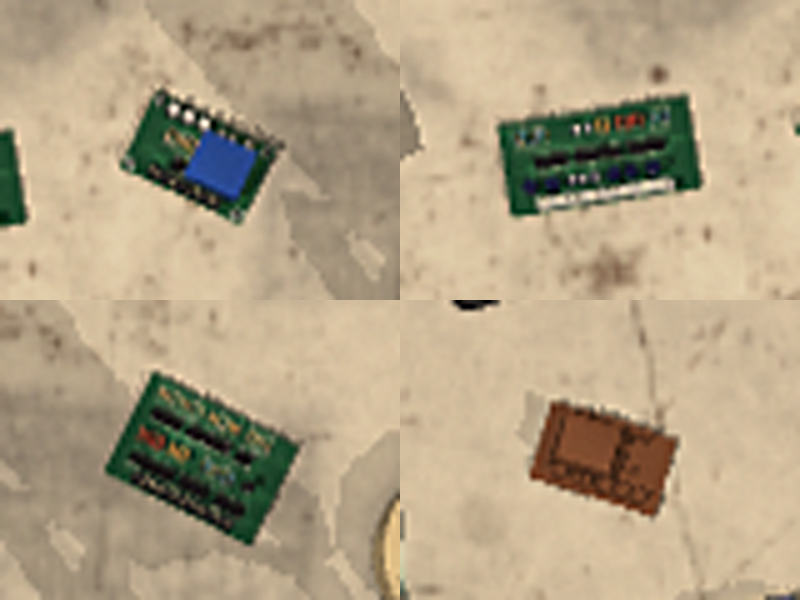

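The relay module is the green board with the blue block at (362,267). The look-alikes are pink at (277,175), (225,235) and (184,305), and brown at (454,176). The squarish board is at (422,269) and the long narrow one, with the white strip, at (306,274). I'll start with the squarish board.

>>> drive_tool:
  slide:
    - [0.84, 0.59, -0.36]
    - [0.84, 0.59, -0.36]
    - [0.84, 0.59, -0.36]
    - [0.84, 0.59, -0.36]
    - [0.84, 0.59, -0.36]
    - [0.84, 0.59, -0.36]
    - [0.84, 0.59, -0.36]
    - [0.84, 0.59, -0.36]
    - [0.84, 0.59, -0.36]
    - [0.84, 0.59, -0.36]
    - [0.84, 0.59, -0.36]
    - [0.84, 0.59, -0.36]
  roll: [0.88, 0.88, 0.88, 0.88, 0.88, 0.88, 0.88, 0.88, 0.88, 0.88, 0.88, 0.88]
  jaw: [-1, -1, -1, -1, -1, -1, -1, -1, -1, -1, -1, -1]
  squeeze: 30

```text
t: 1.95
eef_pos: [452.6, -393.7, 123.4]
tcp_rot: [0.855, 0.518, 0.0, 0.0]
wrist_force: [0.5, -0.3, 0.4]
finger_gap: 1.002
gripper_force: 0.0
```

>>> drive_tool:
  slide:
    - [0, 0, -0.8]
    - [0, 0, -0.8]
    - [0, 0, -0.8]
    - [0, 0, -0.5]
    - [0, 0, -0.3]
    - [0, 0, 0]
    - [0, 0, 0]
    - [0, 0, 0]
    - [0, 0, 0]
    - [0, 0, 0]
    - [0, 0, 0]
  roll: [0, 0, 0, 0, 0, 0, 0, 0, 0, 0, 0]
  jaw: [-1, -1, -1, -1, -1, -1, -0.6, -0.6, -0.5, -0.5, -0.5]

```text
t: 2.87
eef_pos: [451.9, -394.9, 28.6]
tcp_rot: [0.856, 0.517, 0.0, 0.001]
wrist_force: [0.2, 0.2, -0.1]
finger_gap: 0.749
gripper_force: 0.0
```

>>> drive_tool:
  slide:
    - [0, 0, -0.15]
    - [0, 0, 0]
    - [0, 0, 0]
    - [0, 0, 0]
    - [0, 0, 0]
    - [0, 0, 0]
  roll: [0, 0, 0, 0, 0, 0]
  jaw: [-0.5, -0.2, 0, 0, 0, 0]

```text
t: 3.37
eef_pos: [451.3, -394.4, 23.0]
tcp_rot: [0.856, 0.517, -0.0, -0.0]
wrist_force: [-1.0, 0.2, 0.1]
finger_gap: 0.676
gripper_force: 32.1
```

>>> drive_tool:
  slide:
    - [0, 0, 0.4]
    - [0, 0, 0.7]
    - [0.7, 0.3, 0]
    - [0.7, 0.3, 0]
    - [0.7, 0.3, 0]
    - [0.7, 0.3, 0]
    - [0.7, 0.3, 0]
    - [0.7, 0.3, 0]
    - [0.7, 0.3, 0]
    - [0.7, 0.3, 0]
    - [0.1, 0.1, 0]
    - [0, 0, 0]
  roll: [0, 0, 0.8, 0.8, 0.8, 0.8, 0.8, 0.8, 0.8, 0.8, 0, 0]
  jaw: [1, 1, 1, 1, 1, 1, 1, 1, 1, 1, 1, 1]
  squeeze: 40

```text
t: 4.37
eef_pos: [624.1, -317.1, 56.7]
tcp_rot: [0.697, 0.717, 0.001, -0.0]
wrist_force: [-0.3, -0.3, -0.7]
finger_gap: 0.67
gripper_force: 43.1
```

```bash
python3 - <<'E'
from h import *
im=grab_frame("top")
for t,z in (("board_work",46),("nest_red",10)):
    for d in trace("top",t)[:3]: print(t,round(d["conf"],2),*rect("top",d["pixels"],z))
s=sense();print(s['eef_pos'],s['finger_gap'],s['gripper_force'])
c=lambda im,x,y:cv2.resize(im[y-36:y+36,x-48:x+48],(640,480),interpolation=cv2.INTER_CUBIC)
cv2.imwrite("pics/c1.png",c(im,391,206)[:,:,::-1])
E
```

```text
nest_red 0.83 [ 624. -271.   31.   94.] 1.418 [373. 204.] 218
[ 621.30669809 -320.87753578   56.37976306] 0.6674842085684495 43.1135219335556
```

View pics/c1.png

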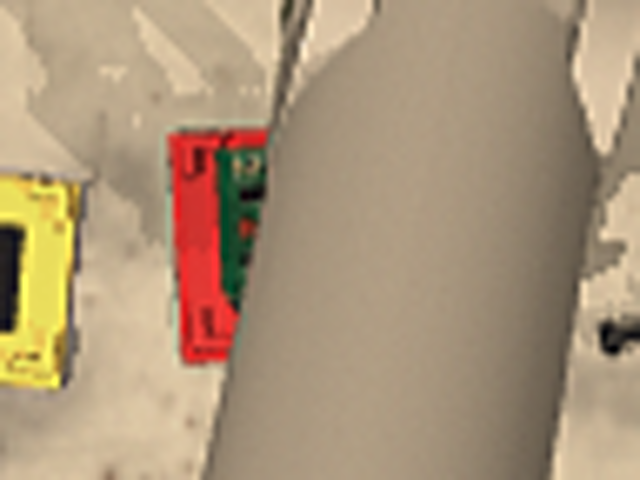

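>>> drive_tool:
  slide:
    - [0, 0.03, -0.4]
    - [0, 0, -0.3]
    - [0, 0, -0.15]
    - [0, 0, -0.05]
    - [0, 0, 0]
  roll: [0, 0, 0, 0, 0]
  jaw: [1, 1, 1, 1, 1]

```text
t: 4.93
eef_pos: [621.4, -319.2, 29.0]
tcp_rot: [0.698, 0.716, -0.001, -0.001]
wrist_force: [-3.0, 0.1, 5.2]
finger_gap: 0.673
gripper_force: 44.5
```

>>> drive_tool:
  slide:
    - [0, 0, 0]
    - [0, 0, 0]
    - [0, 0, 0]
    - [0, 0, 0]
    - [0, 0, 0.4]
    - [0, 0, 0.8]
    - [0, 0, 1]
    - [-0.7, 0.4, 0]
    - [-0.9, 0.5, 0]
    - [-0.9, 0.5, 0]
    - [-0.9, 0.5, 0]
    - [-0.9, 0.5, 0]
  roll: [0, 0, 0, 0, 0, 0, 0, -0.9, -0.9, -0.9, -0.9, -0.9]
  jaw: [-0.4, -0.6, -0.7, -0.7, -0.7, -0.7, -1, -1, -1, -1, -1, -1]

```text
t: 5.93
eef_pos: [492.5, -246.0, 96.1]
tcp_rot: [0.816, 0.579, 0.0, 0.0]
wrist_force: [0.8, 0.6, -0.3]
finger_gap: 1.0
gripper_force: 0.0
```

>>> drive_tool:
  slide:
    - [-0.9, 0.3, 0]
    - [-0.2, 0, 0]
    - [0, 0, 0]
  roll: [-0.9, -0.9, 0]
  jaw: [-1, -1, -1]

```text
t: 6.18
eef_pos: [458.9, -237.6, 96.3]
tcp_rot: [0.855, 0.518, -0.0, 0.0]
wrist_force: [0.6, -1.3, 0.7]
finger_gap: 0.996
gripper_force: 0.0
```

```bash
python3 - <<'E'
from h import *
im=grab_frame("top")
for t,z in (("board_work",18),("nest_red",10),("board_small",10),("relay_module",10)):
    for d in trace("top",t)[:5]: print(t,round(d["conf"],2),*rect("top",d["pixels"],z))
s=sense();print(s['eef_pos'],s['finger_gap'],s['gripper_force'])
cv2.imwrite("pics/c2.png",cv2.resize(im[150:310,140:500],(800,356))[:,:,::-1])
E
```

```text
board_work 0.86 [ 622. -318.   57.   84.] -0.006 [392. 205.] 655
nest_red 0.6 [ 624. -319.   98.  123.] 0.015 [394. 202.] 757
board_small 0.77 [445. -95.  48. 101.] 0.205 [306. 274.] 683
relay_module 0.96 [366. 222.  45.  69.] -1.256 [183. 305.] 439
relay_module 0.89 [704. -19.  42.  67.] -0.623 [278. 177.] 380
relay_module 0.87 [549. 119.  46.  70.] 1.0 [224. 235.] 455
relay_module 0.55 [ 700. -490.   50.   73.] -0.284 [455. 177.] 454
[ 461.68108855 -237.81850368   95.51089677] 1.0005220351110333 0.0
```

View pics/c2.png

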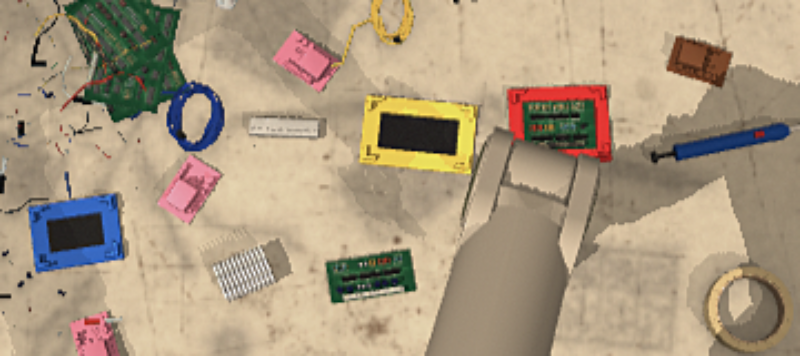

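The squarish board lies in the red nest, within 2 mm of its centre. Now the relay module.

>>> drive_tool:
  slide:
    - [0, 0, -0.8]
    - [0, 0, -0.8]
    - [0, 0, -0.5]
    - [0, 0, -0.3]
    - [0, 0, 0]
    - [0, 0, 0]
    - [0, 0, 0]
    - [0, 0, 0]
    - [0, 0, 0]
    - [0, 0, 0]
    - [0, 0, 0]
    - [0, 0, 0]
  roll: [0, 0, 0, 0, 0, 0, 0, 0, 0, 0, 0, 0]
  jaw: [-1, -1, -1, -1, -1, -0.6, -0.4, -0.2, 0, 0.3, 0.3, 0.3]

```text
t: 7.43
eef_pos: [461.3, -238.0, 24.5]
tcp_rot: [0.854, 0.52, 0.001, 0.001]
wrist_force: [-2.1, 0.5, 6.1]
finger_gap: 0.498
gripper_force: 40.5
```

>>> drive_tool:
  slide:
    - [0, 0, 0.4]
    - [0, 0, 0.8]
    - [0, 0.5, 0.8]
    - [0.1, 0.9, 0]
    - [0.1, 0.9, 0]
    - [0.1, 0.9, 0]
    - [0.1, 0.9, 0]
    - [0.1, 0.9, 0]
    - [0.1, 0.9, 0]
    - [0.1, 0.9, 0]
    - [0.1, 0.9, 0]
    - [0.1, 0.9, 0]
  roll: [0, 0, 0, 0.5, 0.5, 0.5, 0.5, 0.5, 0.5, 0.5, 0.5, 0.5]
  jaw: [1, 1, 1, 1, 1, 1, 1, 1, 1, 1, 1, 1]
  squeeze: 60

```text
t: 8.43
eef_pos: [487.6, 21.5, 84.3]
tcp_rot: [0.747, 0.665, 0.0, 0.001]
wrist_force: [1.5, -0.8, -0.6]
finger_gap: 0.495
gripper_force: 62.0
```

>>> drive_tool:
  slide:
    - [0.1, 0.9, 0]
    - [0.1, 0.9, 0]
    - [0.1, 0.9, 0]
    - [0, 0.9, 0]
    - [0, 0.9, 0]
    - [0, 0.9, 0]
    - [0, 0.9, 0]
    - [0, 0.9, 0]
    - [0, 0.4, -0.5]
    - [0, 0, -0.3]
    - [0, 0, 0]
  roll: [0.5, 0.5, 0.5, 0.5, 0.5, 0.5, 0.35, 0, 0, 0, 0]
  jaw: [1, 1, 1, 1, 1, 1, 1, 1, 1, 1, 1]

```text
t: 9.35
eef_pos: [495.2, 248.1, 57.9]
tcp_rot: [0.651, 0.759, -0.001, -0.0]
wrist_force: [0.6, -2.0, -1.1]
finger_gap: 0.489
gripper_force: 61.9
```

```bash
python3 - <<'E'
from h import *
for i in range(2):
  im=grab_frame("top")
  for t,z in (("relay_module",55),("nest_blue",10)):
    for d in trace("top",t)[:5]: print(t,round(d["conf"],2),*rect("top",d["pixels"],z))
  s=sense();print(s['eef_pos'],s['tcp_rot'],s['finger_gap'],s['gripper_force'])
cv2.imwrite("pics/c3.png",cv2.resize(im[215:295,120:240],(720,480))[:,:,::-1])
E
```

```text
relay_module 0.87 [690. -21.  47.  69.] -0.63 [278. 177.] 453
relay_module 0.75 [540. 113.  44.  67.] 0.974 [224. 234.] 419
relay_module 0.72 [ 688. -478.   45.   70.] -0.341 [454. 177.] 446
relay_module 0.15 [442.  48.  46.  59.] 0.404 [249. 273.] 412
nest_blue 0.65 [517. 216.  32.  50.] -1.422 [188. 244.] 137
[497.00266691 246.82210575  59.65144516] [ 6.52508249e-01  7.57781454e-01 -3.30125109e-04  3.79653086e-04] 0.4973293820271208 61.94621801376343
relay_module 0.76 [ 687. -479.   46.   68.] -0.31 [454. 177.] 443
relay_module 0.73 [690. -22.  44.  65.] -0.624 [278. 177.] 403
relay_module 0.65 [540. 112.  45.  68.] 0.944 [225. 235.] 448
[497.22638279 247.37140508  59.93021912] [6.52482918e-01 7.57803250e-01 2.93208890e-04 4.35869902e-04] 0.49927631368560965 61.94597840309143
```

View pics/c3.png

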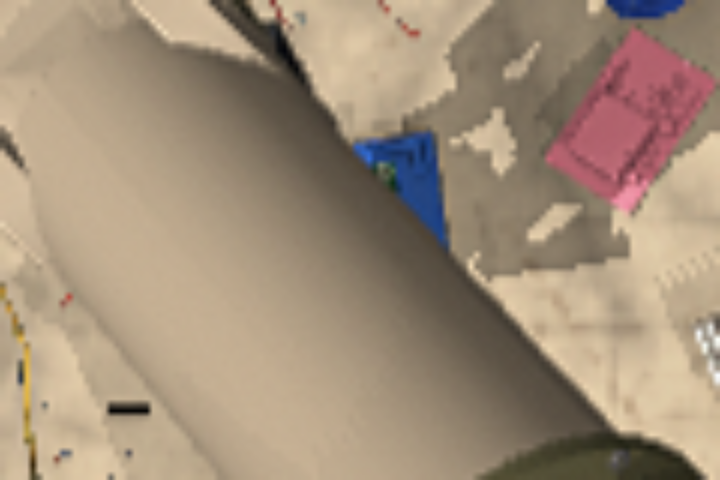

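>>> drive_tool:
  slide:
    - [0, 0.03, -0.4]
    - [0, 0, -0.3]
    - [0, 0, -0.15]
    - [0, 0, -0.08]
    - [0, 0, 0]
  roll: [0, 0, 0, 0, 0]
  jaw: [1, 1, 1, 1, 1]

```text
t: 10.07
eef_pos: [496.0, 249.0, 30.9]
tcp_rot: [0.652, 0.758, -0.001, -0.0]
wrist_force: [-0.2, 0.2, -0.2]
finger_gap: 0.489
gripper_force: 62.0
```

No contact yet, so I'll lower it in small steps.

>>> drive_tool:
  slide:
    - [0, 0, -0.05]
    - [0, 0, -0.03]
    - [0, 0, 0]
  roll: [0, 0, 0]
  jaw: [1, 1, 1]

```text
t: 10.32
eef_pos: [496.2, 249.1, 30.6]
tcp_rot: [0.652, 0.758, -0.001, 0.001]
wrist_force: [-10.8, -7.9, 24.8]
finger_gap: 0.498
gripper_force: 64.8
```

>>> drive_tool:
  slide:
    - [0, 0, 0]
    - [0, 0, 0]
    - [0, 0, 0]
    - [0, 0, 0]
    - [0, 0, 0.4]
    - [0, 0, 0.8]
    - [0, 0, 1]
    - [-0.2, -0.8, 0]
    - [-0.3, -0.9, 0]
    - [-0.3, -0.9, 0]
    - [-0.3, -0.9, 0]
    - [-0.3, -0.9, 0]
  roll: [0, 0, 0, 0, 0, 0, 0, 0.3, 0, 0, 0, 0]
  jaw: [0, -0.2, -0.4, -0.4, -0.4, -0.4, -1, -1, -1, -1, -1, -1]

```text
t: 11.32
eef_pos: [454.0, 116.3, 95.5]
tcp_rot: [0.643, 0.766, 0.0, 0.0]
wrist_force: [0.6, -0.1, 0.3]
finger_gap: 0.999
gripper_force: 0.0
```

>>> drive_tool:
  slide:
    - [-0.3, -0.9, 0]
    - [0, -0.9, 0]
    - [0, -0.9, 0]
    - [0, -0.9, 0]
    - [0, -0.9, 0]
    - [0, -0.9, 0]
    - [0, -0.9, 0]
    - [0, -0.8, 0]
    - [0, 0, 0]
  roll: [0, 0, 0, 0, 0, 0, 0, 0, 0]
  jaw: [-1, -1, -1, -1, -1, -1, -1, -1, -1]

```text
t: 12.07
eef_pos: [445.3, -101.0, 95.4]
tcp_rot: [0.645, 0.764, -0.001, 0.001]
wrist_force: [-0.8, -0.4, 0.7]
finger_gap: 1.002
gripper_force: 0.0
```

```bash
python3 - <<'E'
from h import *
for i in range(2):
  im=grab_frame("top")
  for t,z in (("relay_module",18),("nest_blue",10),("heat_sink",20)):
    for d in trace("top",t)[:5]: print(t,round(d["conf"],2),*rect("top",d["pixels"],z))
s=sense();print(s['eef_pos'],s['tcp_rot'],s['finger_gap'],s['gripper_force'])
cv2.imwrite("pics/c4.png",cv2.resize(im[190:310,140:380],(800,400),interpolation=cv2.INTER_CUBIC)[:,:,::-1])
E
```

```text
relay_module 0.86 [ 698. -487.   48.   71.] -0.342 [454. 177.] 460
relay_module 0.83 [496. 247.  46.  70.] 0.153 [174. 254.] 461
relay_module 0.77 [365. 220.  46.  70.] -1.254 [183. 305.] 470
relay_module 0.73 [702. -19.  45.  70.] -0.624 [278. 177.] 431
nest_blue 0.72 [498. 250.  79. 104.] 0.157 [174. 254.] 732
heat_sink 0.95 [447.  52.  48.  62.] 0.404 [249. 272.] 438
relay_module 0.75 [702. -20.  48.  71.] -0.648 [278. 177.] 456
relay_module 0.64 [497. 247.  45.  70.] 0.145 [174. 254.] 454
relay_module 0.64 [ 698. -486.   44.   68.] -0.31 [454. 177.] 404
relay_module 0.59 [366. 221.  46.  70.] -1.254 [183. 304.] 472
nest_blue 0.8 [498. 251.  78. 102.] 0.162 [174. 254.] 615
heat_sink 0.86 [447.  52.  47.  61.] 0.41 [250. 272.] 421
[445.63894982 -94.71115943  95.01583824] [ 6.41934261e-01  7.66759671e-01  9.81264673e-05 -3.26818781e-05] 0.9994172866062563 0.0
```

View pics/c4.png

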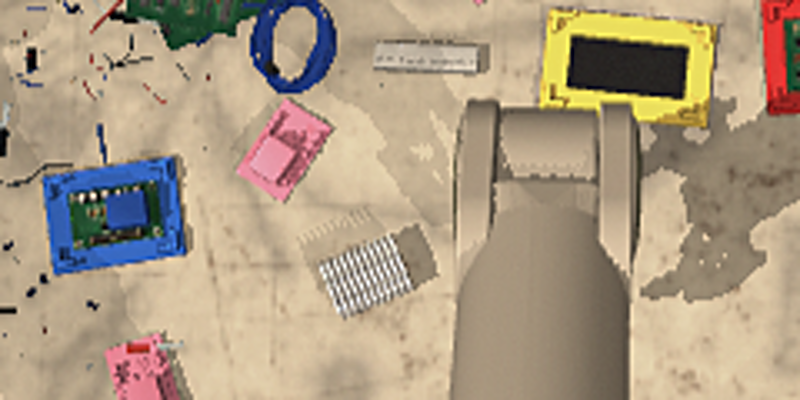

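The relay module sits in the blue nest, about 3 mm off centre and aligned with it. Now the long narrow board.

>>> drive_tool:
  slide:
    - [0, 0, -0.8]
    - [0, 0, -0.8]
    - [0, 0, -0.5]
    - [0, 0, -0.25]
    - [0, 0, 0]
    - [0, 0, 0]
    - [0, 0, 0]
    - [0, 0, 0]
    - [0, 0, 0]
    - [0, 0, 0]
    - [0, 0, 0]
    - [0, 0, 0]
  roll: [0, 0, 0, 0, 0, 0, 0, 0, 0, 0, 0, 0]
  jaw: [-1, -1, -1, -1, -1, -0.6, -0.4, -0.2, 0, 0.3, 0.3, 0.3]
  squeeze: 40

```text
t: 13.47
eef_pos: [446.4, -95.9, 25.7]
tcp_rot: [0.643, 0.766, 0.0, 0.001]
wrist_force: [-1.8, 0.8, 6.6]
finger_gap: 0.558
gripper_force: 40.4
```

>>> drive_tool:
  slide:
    - [0, 0, 0.4]
    - [0, 0, 0.7]
    - [0.7, -0.2, 0]
    - [0.7, -0.2, 0]
    - [0.7, -0.2, 0]
    - [0.7, -0.2, 0]
    - [0.7, -0.2, 0]
    - [0.7, -0.2, 0]
    - [0.7, -0.3, 0]
    - [0.7, -0.3, 0]
    - [0, 0, 0]
    - [0, 0, 0]
  roll: [0, 0, -0.5, -0.5, -0.5, -0.5, -0.5, -0.5, -0.5, 0, 0, 0]
  jaw: [1, 1, 1, 1, 1, 1, 1, 1, 1, 1, 1, 1]

```text
t: 14.47
eef_pos: [614.2, -150.2, 57.6]
tcp_rot: [0.744, 0.669, 0.0, 0.0]
wrist_force: [-1.4, 0.6, -0.7]
finger_gap: 0.554
gripper_force: 41.9
```

```bash
python3 - <<'E'
from h import *
im=grab_frame("top")
for t,z in (("board_small",46),("nest_yellow",10)):
    for d in trace("top",t)[:3]: print(t,round(d["conf"],2),*rect("top",d["pixels"],z))
s=sense();print(s['eef_pos'],s['finger_gap'],s['gripper_force'])
cv2.imwrite("pics/c5.png",cv2.resize(im[180:240,280:376],(720,450),interpolation=cv2.INTER_CUBIC)[:,:,::-1])
E
```

```text
nest_yellow 0.52 [614. -90.  13.  67.] 1.567 [305. 210.] 115
[ 612.78218626 -149.22073366   57.52656311] 0.5543477344758392 41.870983242988586
```

View pics/c5.png

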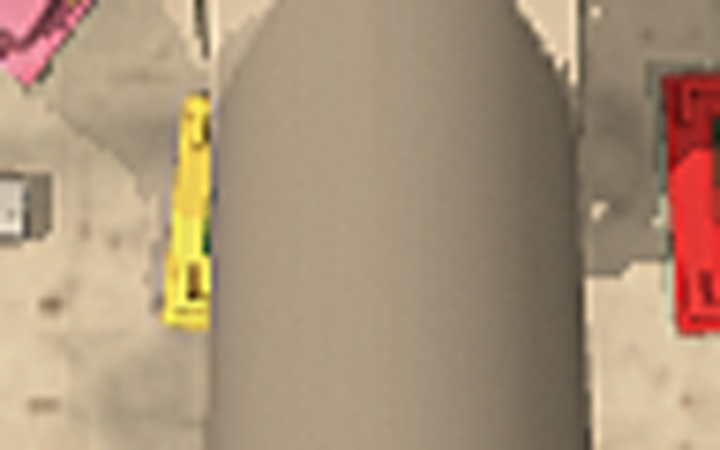

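>>> drive_tool:
  slide:
    - [0, 0, -0.4]
    - [0, 0, -0.3]
    - [0, 0, -0.15]
    - [0, 0, -0.03]
    - [0, 0, 0]
  roll: [0, 0, 0, 0, 0]
  jaw: [1, 1, 1, 1, 1]

```text
t: 15.03
eef_pos: [612.8, -149.5, 31.1]
tcp_rot: [0.743, 0.669, -0.001, -0.0]
wrist_force: [-3.8, 0.5, 7.6]
finger_gap: 0.556
gripper_force: 45.2
```

Contact at 7.6 N. I'll release, raise the tool and clear the view.

>>> drive_tool:
  slide:
    - [0, 0, 0]
    - [0, 0, 0]
    - [0, 0, 0]
    - [0, 0, 0]
    - [0, 0, 0.4]
    - [0, 0, 0.8]
    - [0, 0, 1]
    - [-0.5, 0.5, 0.8]
    - [-0.7, 0.8, 0.8]
    - [-0.7, 0.8, 0.5]
    - [-0.7, 0.8, 0]
    - [-0.7, 0.8, 0]
  roll: [0, 0, 0, 0, 0, 0, 0, 0, 0, 0, 0, 0]
  jaw: [-0.2, -0.4, -0.5, -0.5, -0.5, -0.5, -1, -1, -1, -1, -1, -1]

```text
t: 16.03
eef_pos: [514.4, -37.6, 162.2]
tcp_rot: [0.743, 0.669, 0.001, 0.001]
wrist_force: [0.9, 0.3, -0.4]
finger_gap: 0.997
gripper_force: 0.0
```

>>> drive_tool:
  slide:
    - [0, 0.8, 0]
    - [0, 0.8, 0]
    - [0, 0.8, 0]
    - [0, 0, 0]
    - [0, 0, 0]
  roll: [0, 0, 0, 0, 0]
  jaw: [-1, -1, -1, -1, -1]

```text
t: 16.45
eef_pos: [514.5, 35.0, 161.0]
tcp_rot: [0.742, 0.67, 0.0, 0.0]
wrist_force: [1.0, -0.3, -0.3]
finger_gap: 1.001
gripper_force: 0.0
```

```bash
python3 - <<'E'
from h import *
im=grab_frame("top")
for t,z in (("board_small",18),("nest_yellow",10),("board_work",18),("nest_red",10),("relay_module",18),("nest_blue",10)):
    for d in trace("top",t)[:5]: print(t,round(d["conf"],2),*rect("top",d["pixels"],z))
s=sense();print(s['eef_pos'],s['wrist_force'])
cv2.imwrite("pics/c6.png",cv2.resize(im[150:310,140:440],(800,427),interpolation=cv2.INTER_CUBIC)[:,:,::-1])
E
```

```text
board_small 0.63 [ 613. -148.   49.   97.] -0.099 [327. 209.] 661
nest_yellow 0.65 [ 614. -153.   86.  135.] -0.108 [328. 210.] 834
board_work 0.59 [ 622. -318.   60.   86.] 0.036 [391. 205.] 711
nest_red 0.69 [ 623. -321.   94.  121.] 0.039 [391. 206.] 883
relay_module 0.96 [701. -20.  47.  72.] -0.63 [278. 177.] 452
relay_module 0.77 [498. 246.  43.  66.] 0.128 [175. 254.] 416
relay_module 0.67 [ 697. -487.   48.   69.] -0.31 [454. 177.] 433
relay_module 0.67 [365. 221.  45.  72.] -1.225 [183. 305.] 468
relay_module 0.32 [ 620. -318.   97.  122.] -0.006 [391. 206.] 912
nest_blue 0.66 [498. 251.  78. 107.] 0.127 [174. 254.] 749
[514.55115938  32.30164633 159.94258813] [ 0.25898715 -0.46865036  0.47356675]
```

View pics/c6.png

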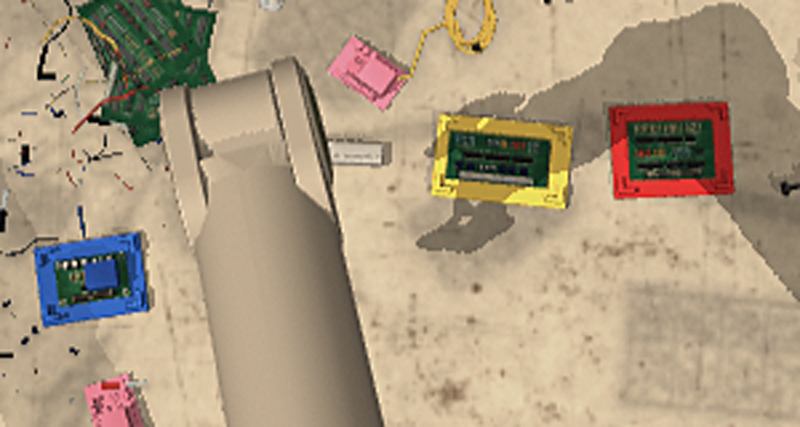

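All three boards lie in their nests between the corner stops, within about 5 mm of centre.

```bash
python3 -c "
from workcell import *
print(sign_off())"
```

```text
the job is handed in; nothing more can be done
None
```

The job is handed in (no verdict was returned): the relay module is in the blue nest, the squarish board in the red and the long narrow board in the yellow, each released and within about 5 mm of its nest's centre in the last top-camera picture.

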